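Snap the lid of the tuning-machine tub shut

TASK

The lid of the clear round tub of tuning machines, the one with the three blue snap tabs, has been laid on but not fastened. Press its three blue tabs down one after another until every one is fully home, lying level, and do not touch the tub of bridge pins with the orange tabs, which must stay open.

Things in the scene. Friction and masses are not known exactly. Their poses are not given: they have to be found in the camera images.
- tuner_tub: The tub to close: clear, round, 124 mm across, steel tuning machines inside, clear lid (132 mm across, upper face 60 mm above the bench) with three BLUE tabs. Fast on the bench. Origin: centre of its underside; z up. The tabs point straight out from the centre at 0 degrees (tab 1, the tub's +x), 120 (tab 2, counter-clockwise from above) and 240 (tab 3). Best pressed 62 mm from the centre.
- tuner_tub_tab1 (a joint): Blue tab 1, angle in rad: 0 = fully raised, 0.40 = home. Each tab is a stiff flap 36 mm long, 28 wide, 5 thick, hinged at its inner end 36 mm from the tub's centre, free end 72 mm from it. Raised, it slopes up outward by 0.40 rad (less if it starts part-way); home, it is level. At 62 mm from the centre its upper face goes from 78 to 67 mm above the bench.
- tuner_tub_tab2 (a joint): Blue tab 2 (120 degrees): same values and shape as tab 1. The tabs are a tight fit: a press of about 6 N at 62 mm from the centre moves one, and it stays where it is left, so press it right down to its firm stop.
- tuner_tub_tab3 (a joint): Blue tab 3 (240 degrees): same values, shape and behaviour as tabs 1 and 2.
- pin_tub: The look-alike to leave alone: a tub of the same shape and size, with white bridge pins inside and three ORANGE snap tabs, raised (highest point 81 mm above the bench). Fast on the bench. Origin: centre of its underside; z up.
Mind the look-alikes: they are no part of the job. What is shaped like the tuner_tub but brown or turquoise is not meant.

How it is judged (in metres and radians):
At the end, for the whole second after the job is handed in: All three blue tabs are pressed home (each angle above 0.32 rad of 0.40) and stay so; the tub with the orange tabs has not been touched (value of joint each of tuner_tub_tab1, tuner_tub_tab2, tuner_tub_tab3 above 0.32 rad).
It fails at once if the robot touches the tub of bridge pins (orange tabs) with more than 1 N (contact force between any of the fingers, the arm and pin_tub above 1 N).
It also fails if it takes over 38 s, if anything falls off the work surface, if the arm or the gripper's body presses on something with over 40 N, if the wrist force passes 120 N, or if a joint passes its speed limit or range.

ROBOT

A 6-joint arm with a two-finger parallel gripper is mounted at the origin on the work surface. World frame = base frame: x ahead of the robot, y to its left, z up, the work surface at z = 0. Lengths are in mm, angles in rad, forces in N, time in s.
With the tool pointing down it reaches from about 425 to 1125 mm from the base axis. Payload 14.9 kg.
Tool frame: the origin (TCP) lies midway between the tips of the shut fingers; the grasp point (between the pads) lies 19 mm behind it; z points along the fingers, y is the direction in which the jaws open and shut (so a half turn about z gives the same grasp; the last joint's range is limited). The gripper opens to 91 mm and grips with 3 to 60 N. Pads are 32 mm wide; open, the fingers measure 118 mm over their backs; the gripper's body (76 mm by 178 mm) begins 60 mm behind the grasp point.
Start: joints at [-1.267, 0.379, 1.734, -0, 1.028, -0.033], TCP at [231.324, -660.687, 213.932] pointing down, gripper open.
Joint ranges: [-2.77, 2.77], [-0.74, 2.19], [0, 2.66], [-1.06, 4.2], [0.31, 2.87], [-3.08, 3.08]. Speed limits (rad/s): [1.89, 1.89, 2.39, 3.14, 3.14, 3.14].

INTERFACE

Orientations are given as a unit quaternion [x, y, z, w].
In Python, from cell import state, cams, arm gives the robot as it stands.
- The arm moves only by the tool drive_tool, never from a script. Its argument "increments" is one flat list of numbers, 5 for each row, row after row: the closure, from -1 (fully open) to 1 (shut), so that 0 is half open, then the shift along the tool's x, y, z normalised to -1 to 1, where 1 is 20 cm, then the turn about the tool's z normalised to -1 to 1, where 1 is 180 degrees. A call has 1 to 12 rows; each row is the pose to reach, as a shift and turn from the pose commanded when the call began, along the tool's axes at that moment, turning the shorter way round; what a row does not reach only later rows make up. A row lasts 1/8 s, in which the tool goes at most 62.5 mm and 10.7 degrees, less where a joint would pass 70% of its speed; a pose out of reach is approached as far as the arm can. A call with a number of a shift or a turn outside -1 to 1 is refused whole. A call with a gripper value outside its range is refused whole. The fingers move at their own pace and stop on an object; the grip force is fixed at half the most. Time passes only in rows, so rows that repeat a pose let the fingers close. It gives the time, the measured TCP pose, the force and the opening at its end, in the units of the state.
- state(): the state, without advancing time (a new reading comes with each control period).
- cams.read_camera(name): name is "side" or "top" or "wrist"; returns a dict with "img" (420x560x3 uint8, red, green, blue), "depth" (420x560 float32, mm along the optical axis (not along the pixel's ray), 0 where there is no reading), "intrinsics" (3x3 intrinsics, pixels), "rvec" (rotation vector, rad) and "tvec" (3), from world to camera coordinates, as OpenCV has them; the wrist camera has in their place "hand_eye" (4x4, takes a point from camera to tool coordinates, whose origin is the TCP and whose axes are the flange's). Camera axes: x right, y down, z forward; pixel columns grow to the right and rows downward; lengths in mm; the calibration is good to about 2 mm. A picture is of the moment at which its call begins: read the wrist's pose just before it.
- arm.hand_in(): hands the job in, once; it reports no verdict.
The state is a dict: "time": time; "q": joint angles; "dq": joint speeds; "tau": joint torques, N m; "tcp_pos": TCP position; "eef_rot": TCP orientation; "wrist_force": force on the tool from outside, world axes, zero at the start; "wrist_torque": the same for the moment, N m; "width": finger opening in mm.
Only numpy, scipy, OpenCV 4.12 (cv2) and the standard library are available. Lean on these libraries where they do the work, as an engineer would, in place of code of your own. Each camera call takes 0.05 s, during which the arm holds its last target. There are 200 camera calls.

## Working session

There is one attempt and no reset: what is moved stays moved. The work goes in short steps, Python scripts to look and compute and a tool call to move; the robot and the scene stay as the last step left them, time stands still between calls to the robot, and variables do not carry over. Pictures are saved under pics/ and viewed, on a budget of 10 in all, crops included, one or two more only if the job needs it, and the job is handed in when it is done.

Besides the shell and the picture viewer there is one more tool, called as name(argument=value, ...) on one line, values as JSON. drive_tool: Moves the arm, as the interface text tells. Its arguments: {"type":"object","properties":{"increments":{"type":"array"}},"required":["increments"]}

```bash
mkdir -p pics; cat > h.py <<'E'
import numpy as np,cv2
from cell import state,cams,arm
from scipy.spatial.transform import Rotation as R
def world(c,T=None):
    K=c["intrinsics"];d=c["depth"];v,u=np.mgrid[:d.shape[0],:d.shape[1]]
    P=np.stack([(u-K[0,2])/K[0,0]*d,(v-K[1,2])/K[1,1]*d,d],-1)
    if T is None:
        Rm=cv2.Rodrigues(np.array(c["rvec"],float))[0];return (P-np.array(c["tvec"]).ravel())@Rm
    H=np.array(c["hand_eye"]);return (P@H[:3,:3].T+H[:3,3])@T[0].T+T[1]
def save(n,im): cv2.imwrite(n,im[...,::-1])
E
python3 - <<'E'
from h import *
s=state();print(s)
c=cams.read_camera("top");save("pics/top.png",c["img"]);np.savez("top.npz",img=c["img"],W=world(c))
E
```

```text
{'time': 0.0, 'q': array([-1.26726657e+00,  3.79438954e-01,  1.73481877e+00,  2.00955084e-06,
        1.02849912e+00, -3.32682497e-02]), 'dq': array([-0.00143535, -0.00038756,  0.00060376, -0.00294166, -0.00021838,
        0.00146317]), 'tau': array([ 1.75461413e-03, -7.63729262e+01, -4.34365046e+01,  6.51003979e-02,
        4.24505083e-02, -6.65057428e-05]), 'tcp_pos': array([ 231.21582657, -660.26158737,  213.24819521]), 'eef_rot': array([ 9.85854284e-01,  1.67603675e-01, -7.75667787e-05, -5.76900569e-04]), 'wrist_force': array([ 0.43336657,  0.36070933, -0.09820095]), 'wrist_torque': array([-0.03473802,  0.01639589, -0.02205584]), 'width': 91.38703768644248}
```

View pics/top.png

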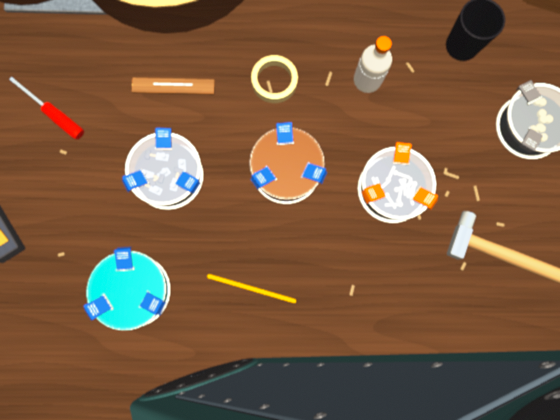

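The tubs that could be confused are: clear with blue tabs at (164,170), brown lid with blue tabs at (287,163), turquoise lid with blue tabs at (127,290), and clear with orange tabs at (398,185). There is also a grey-tabbed tub at (535,120). The description matches the one at (164,170), so I'll check it in a crop and measure it.

```bash
python3 - <<'E'
from h import *
z=np.load("top.npz");im=z["img"];W=z["W"]
save("pics/crop.png",cv2.resize(im[115:225,110:450],None,fx=2.3,fy=2.3,interpolation=cv2.INTER_CUBIC))
hsv=cv2.cvtColor(im,cv2.COLOR_RGB2HSV)
m=((hsv[...,0]>100)&(hsv[...,0]<125)&(hsv[...,1]>130)).astype(np.uint8)
m2=((hsv[...,0]<20)&(hsv[...,1]>200)&(hsv[...,2]>200)).astype(np.uint8)
for k in(m,m2):
  n,l,st,ce=cv2.connectedComponentsWithStats(k)
  for i in range(1,n):
    if st[i,4]>60:
        p=W[l==i];p=p[(p[:,2]>50)&(p[:,2]<95)]
        if len(p):print(ce[i].round(),st[i,4],np.median(p,0).round(1),np.percentile(p[:,2],[5,95]).round(1))
E
```

```text
[284. 133.] 221 [611.8 -35.7  71.3] [66.2 79. ]
[163. 138.] 221 [598.3 180.2  70.7] [66.2 77.8]
[314. 173.] 224 [541.4 -87.3  72.1] [65.8 79.5]
[263. 177.] 222 [ 5.319e+02 -5.000e-01  7.160e+01] [66.1 79.4]
[135. 180.] 225 [524.  224.   71.7] [66.2 79.2]
[187. 182.] 217 [522.3 137.2  70.1] [65.8 76.8]
[123. 259.] 254 [383.  236.5  72.4] [66.6 79.6]
[152. 303.] 247 [311.2 187.5  71.9] [66.1 79.6]
[ 97. 307.] 268 [304.1 274.   71.9] [66.3 79.7]
[402. 153.] 148 [ 575.6 -248.6   70.3] [65.1 78.7]
[373. 193.] 181 [ 506.1 -196.4   71.5] [65.9 79.2]
[425. 197.] 190 [ 499.2 -283.2   70.3] [66.  78.8]
```

View pics/crop.png

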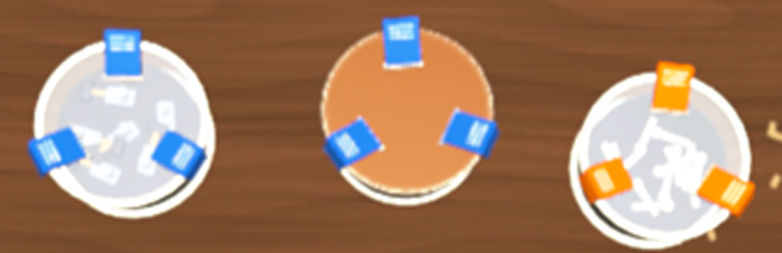

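The crop confirms it: the left tub has a clear lid with steel machines inside and three blue tabs, at about (164,170). From the tab positions its centre is about (548,180). The press points are A (610,180), B (518,235) and C (516,127). I'll travel with the fingers shut at z≈213.

drive_tool(increments=[1,0.66,-0.81,0,0,1,0.66,-0.81,0,0,1,0.66,-0.81,0,0,1,0.66,-0.81,0,0,1,0.66,-0.81,0,0])

```text
time: 0.68
tcp_pos: [302.8, -463.6, 214.1]
eef_rot: [0.986, 0.168, -0.0, 0.0]
wrist_force: [0.1, -1.0, 0.2]
width: 44.5
```

drive_tool(increments=[1,0.66,-0.81,0,0,1,0.66,-0.81,0,0,1,0.66,-0.81,0,0,1,0.66,-0.81,0,0,1,0.66,-0.81,0,0])

```text
time: 1.3
tcp_pos: [374.1, -268.0, 214.2]
eef_rot: [0.986, 0.168, 0.0, 0.0]
wrist_force: [-0.5, 0.1, -0.1]
width: 0.5
```

drive_tool(increments=[1,0.66,-0.81,0,0,1,0.66,-0.81,0,0,1,0.66,-0.81,0,0,1,0.66,-0.81,0,0,1,0.66,-0.81,0,0])

```text
time: 1.92
tcp_pos: [445.5, -71.5, 214.0]
eef_rot: [0.986, 0.168, 0.0, 0.0]
wrist_force: [0.4, -0.6, 0.2]
width: 0.2
```

drive_tool(increments=[1,0.66,-0.81,0,0,1,0.66,-0.81,0,0,1,0.66,-0.81,0,0,1,0.66,-0.81,0,0,1,0.66,-0.81,0,0,1,0.66,-0.81,0,0])

```text
time: 2.68
tcp_pos: [515.4, 123.6, 213.7]
eef_rot: [0.986, 0.167, -0.0, 0.0]
wrist_force: [0.5, -0.0, -0.5]
width: 0.3
```

```bash
python3 - <<'E'
from h import *
s=state();print(s["tcp_pos"],s["eef_rot"])
c=cams.read_camera("wrist");save("pics/w1.png",c["img"])
W=world(c,(R.from_quat(s["eef_rot"]).as_matrix(),s["tcp_pos"]))
hsv=cv2.cvtColor(c["img"],cv2.COLOR_RGB2HSV)
m=((hsv[...,0]>100)&(hsv[...,0]<125)&(hsv[...,1]>130)).astype(np.uint8)
n,l,st,ce=cv2.connectedComponentsWithStats(m)
for i in range(1,n):
    if st[i,4]>200:
        p=W[l==i];p=p[(p[:,2]>50)&(p[:,2]<95)]
        if len(p):print(ce[i].round(),st[i],np.median(p,0).round(1),np.percentile(p[:,2],[5,95]).round(1))
E
```

```text
[515.37403945 123.56739073 213.70840005] [ 9.85976933e-01  1.66881300e-01 -3.21924190e-04  1.22042213e-04]
[246.  77.] [ 224   48   45   57 1492] [603.7 179.4  72.2] [67.  78.2]
[495. 150.] [ 470  124   54   51 1358] [617.  -35.4  72.9] [67.  79.7]
[166. 151.] [ 140  132   51   41 1306] [527.3 223.8  72.7] [67.  79.5]
[266. 187.] [ 243  163   49   50 1138] [525.9 136.1  71.2] [67.  76.3]
[411. 227.] [ 387  206   47   42 1103] [533.8   2.7  72.8] [67.1 79.5]
[508. 247.] [ 482  225   55   48 1195] [545.5 -86.7  72.3] [66.7 79.4]
[117. 280.] [100 264  34  32 702] [402.3 237.6  74.1] [67.8 79.9]
[ 60. 347.] [ 35 330  49  35 966] [308.7 273.3  72.3] [66.7 79.3]
[147. 357.] [131 347  31  17 306] [323.4 192.2  69.1] [66.5 73.1]
```

View pics/w1.png

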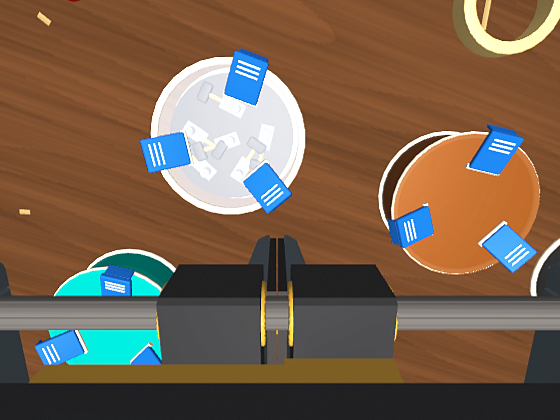

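The picture shows the clear tub at about (228,135) with tab pixels A (246,77), B (166,151) and C (266,187). The turquoise tub is at lower left and the brown one at right, and both are clear of the fingers. The centre estimate becomes (550,180). I'll press C at about (519,126) first.

drive_tool(increments=[1,0.02,0,0.3,0,1,0.02,0,0.55,0,1,0.02,0,0.63,0,1,0.02,0,0.66,0,1,0.02,0,0.68,0,1,0.02,0,0.7,0,1,0.02,0,0.72,0,1,0.02,0,0.73,0,1,0.02,0,0.73,0])

```text
time: 3.85
tcp_pos: [519.7, 126.8, 68.4]
eef_rot: [0.986, 0.168, 0.0, 0.0]
wrist_force: [1.1, -2.7, 4.0]
width: 0.6
```

drive_tool(increments=[1,0,0,0.005,0,1,0,0,0.01,0,1,0,0,0.015,0,1,0,0,0.015,0])

```text
time: 4.35
tcp_pos: [519.9, 126.7, 66.9]
eef_rot: [0.986, 0.168, 0.0, 0.0]
wrist_force: [-13.9, -6.9, 43.5]
width: 0.4
```

C hit its firm stop at z≈67 mm with 43 N, so I'll lift, go to B and press.

drive_tool(increments=[1,0,0,-0.2,0,1,0.17,-0.51,-0.2,0,1,0.17,-0.51,-0.2,0,1,0.17,-0.51,-0.2,0,1,0.17,-0.51,-0.1,0,1,0.17,-0.51,-0.07,0,1,0.17,-0.51,-0.05,0,1,0.17,-0.51,-0.03,0,1,0.17,-0.51,-0.015,0,1,0.17,-0.51,-0.005,0,1,0.17,-0.51,0,0,1,0.17,-0.51,0,0])

```text
time: 5.85
tcp_pos: [517.9, 233.5, 66.8]
eef_rot: [0.986, 0.167, -0.001, -0.0]
wrist_force: [-18.8, -4.6, 51.6]
width: 0.3
```

B hit its stop too, so A is next.

drive_tool(increments=[1,0,0,-0.2,0,1,0.355,0.41,-0.2,0,1,0.355,0.41,-0.2,0,1,0.355,0.41,-0.2,0,1,0.355,0.41,-0.1,0,1,0.355,0.41,-0.07,0,1,0.355,0.41,-0.05,0,1,0.355,0.41,-0.03,0,1,0.355,0.41,-0.015,0,1,0.355,0.41,-0.005,0,1,0.355,0.41,0,0,1,0.355,0.41,0,0])

```text
time: 7.35
tcp_pos: [612.3, 180.9, 67.0]
eef_rot: [0.986, 0.168, 0.001, -0.0]
wrist_force: [-7.1, -3.9, 31.9]
width: 0.4
```

drive_tool(increments=[1,0,0,-0.3,0,1,-0.5,0,-0.6,0,1,-0.5,0,-0.7,0,1,-0.5,0,-0.7,0,1,-0.5,0,-0.7,0])

```text
time: 7.98
tcp_pos: [517.3, 147.5, 204.7]
eef_rot: [0.986, 0.168, 0.0, -0.0]
wrist_force: [-0.1, -0.5, -1.5]
width: 0.4
```

```bash
python3 - <<'E'
from h import *
s=state();print(s["tcp_pos"],s["wrist_force"])
c=cams.read_camera("wrist");save("pics/w2.png",c["img"])
W=world(c,(R.from_quat(s["eef_rot"]).as_matrix(),s["tcp_pos"]))
hsv=cv2.cvtColor(c["img"],cv2.COLOR_RGB2HSV)
m=((hsv[...,0]>100)&(hsv[...,0]<125)&(hsv[...,1]>130)).astype(np.uint8)
n,l,st,ce=cv2.connectedComponentsWithStats(m)
for i in range(1,n):
    if st[i,4]>200:
        p=W[l==i];p=p[(p[:,2]>50)&(p[:,2]<95)]
        if len(p):print(ce[i].round(),np.median(p,0).round(1),np.percentile(p[:,2],[5,95]).round(1))
E
```

```text
[517.29080461 147.47932125 204.72856806] [-0.07572394 -0.47608314 -1.46449741]
[273.  89.] [603.6 180.3  66.6] [65.4 67.9]
[526. 164.] [617.2 -35.   72.8] [67.  79.6]
[190. 164.] [526.5 225.1  66.7] [65.3 67.9]
[292. 200.] [525.7 135.7  66.6] [65.5 67.8]
[438. 241.] [533.7   3.8  72.8] [67.  79.6]
[534. 260.] [545.8 -85.   71.4] [66.6 77.4]
[138. 288.] [404.6 239.3  74.7] [67. 80.]
[ 80. 356.] [313.3 273.5  70.7] [66.3 78.2]
```

View pics/w2.png

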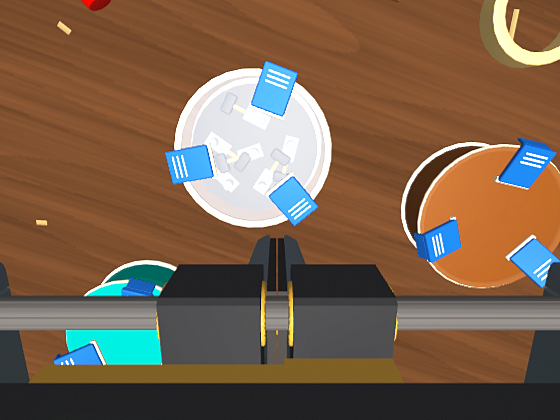

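The picture shows all three tabs of the clear tub, at (273,89), (190,164) and (292,200), lying flat. Depth puts each one level at 66.6 mm.

```bash
python3 -c "
from cell import arm;print(arm.hand_in())"
```

```text
the job is handed in; nothing more can be done
None
```

I pressed all three blue tabs of the clear tub of tuning machines down to their firm stops, then handed the job in at about 8 s of robot time. The hand-in reports no verdict.

- **Presses:** the fingertips stopped at about 67 mm above the bench on every tab. The upward wrist force was 43, 52 and 32 N, well under the 120 N limit.
- **Last check:** the wrist camera's depth shows each tab level at 66.6 mm (65.3–67.9 mm across the face). That matches the 67 mm given for home.
- **Orange-tab tub:** the arm crossed it once on the way in, at about 214 mm, and its highest point is 81 mm. I took no final picture of it.
- **Measurements:** the top and wrist cameras differed by about 4 mm on where the tub's centre is, so I used the average. No check failed.

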